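# Load a lamp housing into the work pallet and clamp it

### The arm

A 7-joint arm with a two-finger parallel gripper is mounted at the origin on the work surface. World frame = base frame: x ahead of the robot, y to its left, z up, the work surface at z = 0. Lengths are in m, angles in rad, forces in N, time in s.
With the tool pointing down it reaches from about 0.425 to 0.95 m from the base axis. Payload 16.7 kg.
Tool frame: the origin (TCP) lies midway between the tips of the shut fingers; the grasp point (between the pads) lies 19 mm behind it; z points along the fingers, y is the line along which they close (so a half turn about z gives the same grasp; the last joint's range is limited). The gripper opens to 94 mm and grips with 3 to 60 N. Pads are 16 mm wide; open, the fingers measure 119 mm over their backs; the gripper's body (75 mm by 177 mm) begins 78 mm behind the grasp point.
Start: joints at [-1.331, 0.426, 0.074, 1.606, -0.034, 1.111, -0.067], TCP at [0.257, 0.624, 0.205] pointing down, gripper open.
Joint ranges: [-2.85, 2.85], [-0.5, 2.14], [-1.23, 1.37], [0.21, 2.46], [-1.02, 4.16], [0.16, 2.05], [-2.73, 2.73]. Speed limits (rad/s): [1.89, 1.89, 2.39, 2.39, 3.01, 3.01, 3.01].

### API

Orientations are given as [roll, pitch, yaw] about the fixed x, y, z axes, in that order (R = Rz(yaw) Ry(pitch) Rx(roll)).
In Python, from plant import ctrl gives the robot as it stands.
- The arm moves only by the tool move_arm, never from a script. Its arguments are lists of equal length, an entry for each row: "travel": the shift along the tool's x, y, z in units of 40 mm (1.0 is 40 mm), a list of three; "turn": the turn, a rotation vector about the tool's x, y, z in units of 6 degrees (1.0 is 6 degrees), a list of three; "hand": the closure, from 0 (fully open) to 1 (shut). In form: {"travel": [[x, y, z], ...], "turn": [[wx, wy, wz], ...], "hand": [hand, ...]}. A call has 1 to 8 rows; each row shifts and turns the commanded pose from where the row before left it, along the tool's axes as they then stand; what a row does not reach is not made up. A row lasts 1/12 s, in which the tool goes at most 41.7 mm and 7.16 degrees, less where a joint would pass 70% of its speed; a pose out of reach is approached as far as the arm can. A call is refused whole if a number of a shift passes 1 or a number of a turn 1, either way. A call with a gripper value outside its range is refused whole. The fingers move at their own pace and stop on an object; "force" is the grip in N (left out, the last holds). Time passes only in rows, so rows that do not move let the fingers close. It gives the time, the measured TCP pose, the force, the opening and the grip force at its end, in the units of the state.
- ctrl.state(): the state, without advancing time (a new reading comes with each control period).
- ctrl.camera(name): name is "scene" or "top"; returns (picture, depth): 420x560x3 uint8, red, green, blue; 420x560 float32, m along the optical axis (not along the pixel's ray), 0 where there is no reading.
- ctrl.get_calibration(name): a dict with "fx", "fy", "cx", "cy" (pixels), "position" and "rotation" of the camera in the world. Camera axes: x right, y down, z forward; pixel columns grow to the right and rows downward; lengths in m; the calibration is good to about 2 mm. A picture is of the moment at which its call begins. get_calibration takes no time and is no camera call.
- ctrl.job_done(): hands the job in; it is judged then, once.
The state is a dict: "time_s": time; "joint_positions": joint angles; "dq": joint speeds; "joint_efforts": joint torques, N m; "eef_pos": TCP position; "tcp_rot": TCP orientation; "force": force on the tool from outside, world axes, zero at the start; "moment": the same for the moment, N m; "finger_gap": finger opening in m; "grasp_force": force on a finger pad.
Only numpy, scipy, OpenCV 4.12 (cv2) and the standard library are available. Lean on these libraries where they do the work, as an engineer would, in place of code of your own. Each camera call takes 0.05 s, during which the arm holds its last target. There are 200 camera calls.

### The job

Pick up the silver lamp housing that stands on its finned head, lay it gently on its side in the two V saddles of the work pallet with the face of its finned head flat against the steel end stop, then swing the red clamp handle all the way up to its locked position so that the orange pad holds the barrel down. Do not drop it, do not let it fall over or lie on the bench, and leave the blue housing, the bottle, the glue syringe and the LED tray where they are.

Things in the scene. Friction and masses are not known exactly. Their poses are not given: they have to be found in the camera images.
- housing: Silver lamp housing, 130 mm long, 0.17 to 0.29 kg: finned head 46 mm in diameter, 30 mm long, then a plain barrel 36 mm in diameter to the tail. Origin: centre of the flat head face, on which it stands; +z runs to the tail; its turn about z means nothing. It stands left or right of the pallet. A gripper tilted 45 degrees and holding it 84 mm from the head face has its palm clear of the tail.
- pallet: Fixed aluminium work pallet, plate 12 mm thick (x -65 to 150, y -110 to 110 mm). Origin: on the bench under the middle of the cradle; x to the clamp, y along the cradle to the end stop, z up; yaw within 0.25 rad. Cradle: two black 90-degree V saddles 52 mm wide, 14 mm thick, at y = -35 and 35 mm, tops 54 mm high, 56 mm free between them. A seated barrel's axis is at x = 0, z = 60 mm.
- handle (a joint): Angle of the red clamp handle, rad: 0 = locked, upright, against its stop; grows as it leans away from the cradle (pallet +x), 1.05 = fully open; starts 0.97 to 1.05. It stays where it is left (friction 0.45 N m, so about 6 N at the grip); over the last 0.05 rad the pad's spring on the barrel adds up to 5 N.
- handle_grip (a point): Point on the red handle's centreline, 75 mm from its turning axis and 25 mm below its end. The red grip is 18 mm wide (along pallet y) and 16 mm thick, from 40 to 100 mm from the axis; it can be pinched across its width from above.
- pad: Orange pad, 16 mm in diameter, on a sprung spindle at the end of the clamp's hold-down arm (100 mm long, hinged at pallet (100, 0, 92) mm, moved by the handle). Origin: centre of its pressing face, +z towards the arm. Open, the arm stands about upright, 205 mm high, the pad reaching in to pallet x = 75 mm; locked, the pad presses down on the middle of a seated barrel with about 2 N.
- blue_housing: Same shape and size as the silver housing but blue: another part, waiting. Origin: centre of its head face, on which it stands. Leave it alone.
- bottle: Amber solvent bottle, 56 mm in diameter, 130 mm tall, closed. Origin: centre of its underside. Leave it alone.
- syringe: Amber glue syringe standing in a round aluminium foot 64 mm in diameter, 132 mm tall in all. Origin: centre of its underside. Leave it alone.
- led_tray: Flat aluminium tray with LED boards, 100 x 150 mm, 13 mm thick, lying beyond the pallet. Origin: centre of its underside. Leave it alone.
- stop_face (a point): Point on the flat face of the steel end stop (54 mm wide, 76 mm high, 8 mm thick) on the axis of a seated barrel: pallet (0, 84, 60) mm. The face looks to pallet -y. Fully home, the housing's origin is at this point and its +z points to pallet -y, the tail at pallet y = -46 mm, the back of the head 12 mm clear of the nearer saddle.
- handle_axis (a point): Point on the handle's turning axis, which is parallel to pallet y: pallet (118, 0, 75) mm. At angle a, a point of the handle r from the axis lies at pallet x = 118 mm + r sin a, z = 75 mm + r cos a. The clamp's stand fills pallet x 84 to 140, y -25 to 25 mm, up to 94 mm high.
Things that resemble listed ones, but are neither listed nor needed, are in the scene too. Leave any turquoise or yellow look-alike of the housing alone.

How it is judged:
By the outcome, as a careful person would: the job done as asked, in the order asked, and still so for the second after the job is handed in, with the robot touching nothing.
It also fails if it takes over 72 s, if anything falls off the work surface, if the arm or the gripper's body presses on something with over 40 N, if the wrist force passes 120 N, or if a joint passes its speed limit or range.

## Working session

There is one attempt and no reset: what is moved stays moved. The work goes in short steps, Python scripts to look and compute and a tool call to move; the robot and the scene stay as the last step left them, time stands still between calls to the robot, and variables do not carry over. Pictures are saved under pics/ and viewed, at most 10 in all, crops included, and the job is handed in when it is done.

Besides the shell and the picture viewer there is one more tool, called as name(argument=value, ...), one argument or row to a line, values as JSON. move_arm: Moves the arm, as the interface text tells. Its arguments: {"type":"object","properties":{"travel":{"type":"array","items":{"type":"array","items":{"type":"number"}}},"turn":{"type":"array","items":{"type":"array","items":{"type":"number"}}},"hand":{"type":"array","items":{"type":"number"}},"force":{"type":"number"}},"required":["travel","turn","hand"]}

```bash
mkdir -p pics; ls
cat > look.py <<'E'
import numpy as np, cv2, sys
from plant import ctrl
n=sys.argv[1]
for c in ("scene","top"):
    im,d=ctrl.camera(c); cv2.imwrite(f"pics/{c}_{n}.png",im[:,:,::-1]); np.savez(f"pics/{c}_{n}.npz",im=im,d=d)
E
python3 look.py 0; python3 -c "
from plant import ctrl
for c in ('scene','top'):print(ctrl.get_calibration(c))
print(ctrl.state())"
```

```text
pics
{'fx': 419.8294058920895, 'fy': 419.8294058920895, 'cx': 269.23662233373705, 'cy': 209.41047689237686, 'position': array([ 1.44283902, -0.28352066,  0.66979852]), 'rotation': array([-2.12492878, -0.00978722,  1.26219401])}
{'fx': 544.0690013479151, 'fy': 544.0690013479151, 'cx': 276.10357650191196, 'cy': 204.3126741701415, 'position': array([0.45313351, 0.01337726, 1.50166244]), 'rotation': array([-3.04618863, -0.01777396, -1.57267814])}
{'time_s': 0.1, 'joint_positions': array([-1.33055325,  0.42666185,  0.07386364,  1.60657572, -0.03407899,
        1.11081986, -0.06709513]), 'dq': array([ 1.33145673e-03, -1.12792919e-03, -1.36047114e-03, -4.85141504e-04,
        6.94034868e-05, -1.58700946e-03, -1.92582944e-04]), 'joint_efforts': array([ 9.06421192e-03, -9.37464166e+01,  3.67716037e+00, -4.55042446e+01,
       -4.85652429e-02,  1.68219785e-02, -2.62728139e-05]), 'eef_pos': array([0.25634676, 0.62397069, 0.20483661]), 'tcp_rot': array([-3.14039200e+00,  1.07506154e-04,  2.75182154e+00]), 'force': array([-0.69127826, -0.45856053,  0.16361947]), 'moment': array([-0.00352892, -0.01154502, -0.0246743 ]), 'grasp_force': 0.0, 'finger_gap': 0.09405079557108693}
```

View pics/scene_0.png

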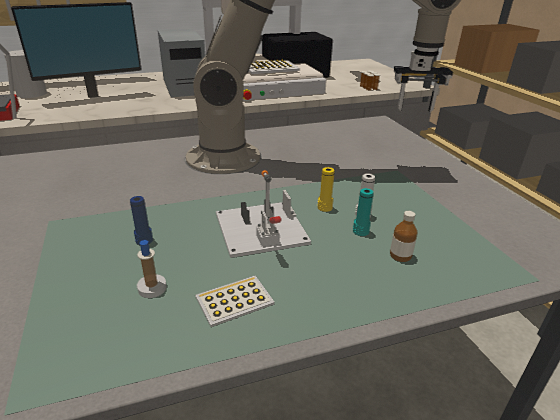

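View pics/top_0.png

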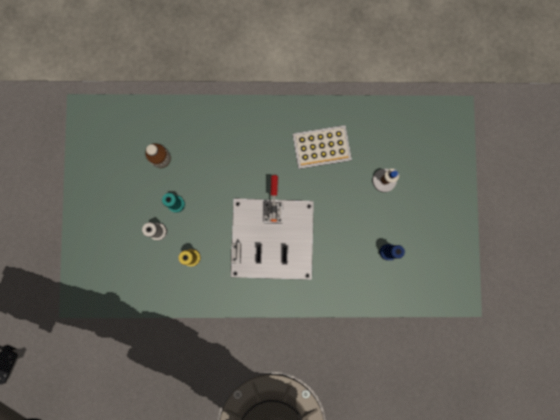

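The top view shows the silver housing's tail at about (150,230), with turquoise at (173,202), yellow at (189,257) and the bottle at (157,155). The pallet spans (232–313, 199–278), with the stop on its left (237,252) and the red handle at (273,185). The scene view has the silver housing at (368,183), behind the turquoise one.

```bash
cat > h.py <<'E'
import numpy as np, cv2
from plant import ctrl
from scipy.spatial.transform import Rotation as R
def cal(c):
    k=ctrl.get_calibration(c); return k,R.from_euler('xyz',k['rotation']).as_matrix()
def ray(c,u,v,z):
    k,M=cal(c); d=M@np.array([(u-k['cx'])/k['fx'],(v-k['cy'])/k['fy'],1]); p=k['position']; return p+d*(z-p[2])/d[2]
def proj(c,P):
    k,M=cal(c); q=M.T@(np.asarray(P)-k['position']); return k['fx']*q[0]/q[2]+k['cx'],k['fy']*q[1]/q[2]+k['cy']
def cloud(c,d):
    k,M=cal(c); v,u=np.mgrid[:d.shape[0],:d.shape[1]]
    return np.stack([(u-k['cx'])/k['fx']*d,(v-k['cy'])/k['fy']*d,d],-1)@M.T+k['position']
E
cat > m.py <<'E'
from h import *
for c in("top","scene"):
    f=np.load(f"pics/{c}_0.npz"); P=cloud(c,f['d']); np.save(f"pics/P{c}.npy",P)
    if c=="top":
        im=f['im']; hsv=cv2.cvtColor(im,cv2.COLOR_RGB2HSV)
        print("bench z",P[300,400],"plate z",P[265,300],P[225,245])
        m=((hsv[...,1]<40)&(hsv[...,2]>130)).astype(np.uint8); m[:190]=0;m[290:]=0;m[:,:225]=0;m[:,325:]=0
        m=cv2.morphologyEx(m,cv2.MORPH_OPEN,np.ones((5,5)))
        cs,_=cv2.findContours(m,0,2); b=max(cs,key=cv2.contourArea); r=cv2.minAreaRect(b); print(r)
        q=[ray(c,*p,.012) for p in cv2.boxPoints(r)]; print(np.round(q,4))
        ctr=np.mean(q,0); print("ctr",ctr, [np.linalg.norm(q[i]-q[(i+1)%4]) for i in range(4)])
        for i in range(2): e=q[i+1]-q[i]; print("edge ang",np.arctan2(e[1],e[0]))
    # objects in point cloud: silver
    for nm,(u,v) in dict(silver=(153,230),yellow=(189,257),turq=(174,202),bottle=(157,155)).items() if c=="top" else []:
        w=P[v-16:v+17,u-16:u+17].reshape(-1,3); t=w[(w[:,2]>.115)&(w[:,2]<.14)]; print(nm,len(t),t.mean(0) if len(t) else w[:,2].max())
    rr=f['im'].astype(int)
    red=(rr[...,0]>110)&(rr[...,1]<60)&(rr[...,2]<60); red&=(P[...,0]>.5)&(P[...,2]>.03)&(P[...,2]<.25)
    w=P[red]; print(c,"red",len(w),w.mean(0),w.min(0),w.max(0))
    # high points near the pallet
T=np.load("pics/Ptop.npy"); w=T[195:285,225:320]
for lo,hi in((.045,.058),(.065,.08),(.08,.1),(.1,.25)):
    mm=((w[...,2]>lo)&(w[...,2]<hi)).astype(np.uint8); n,l,s,cc=cv2.connectedComponentsWithStats(mm)
    for i in range(1,n):
        if s[i,4]>5: q=w[l==i]; print(lo,s[i,4],q.mean(0).round(4),q.min(0).round(3),q.max(0).round(3))
im=np.load("pics/top_0.npz")['im']; cv2.imwrite("pics/crop.png",cv2.resize(im[140:290,130:330,::-1],None,fx=4,fy=4,interpolation=cv2.INTER_CUBIC))
E
python3 m.py
```

```text
bench z [ 0.33363856 -0.35209728  0.00121426] plate z [ 0.42958663 -0.07813402  0.01246906] [0.53875305 0.07190584 0.01228594]
((272.42431640625, 239.3090057373047), (82.0706558227539, 80.84181213378906), 1.8778774738311768)
[[ 0.394   0.1118  0.012 ]
 [ 0.6143  0.1059  0.012 ]
 [ 0.6069 -0.12    0.012 ]
 [ 0.3861 -0.1108  0.012 ]]
ctr [ 0.50033008 -0.00328054  0.012     ] [np.float64(0.22042915748062458), np.float64(0.22597841696789772), np.float64(0.22091600071794862), np.float64(0.2227900824480569)]
edge ang -0.026849430201533367
edge ang -1.6037541038629337
silver 169 [0.52095602 0.30666155 0.12802431]
yellow 168 [0.45073281 0.21502303 0.12859192]
turq 162 [0.59658606 0.25954749 0.1283715 ]
bottle 93 [0.72435594 0.30488949 0.12762791]
top red 100 [ 0.63574147 -0.00639047  0.12196764] [ 0.61284411 -0.0136844   0.10440735] [ 0.6595332  -0.00087946  0.13824237]
scene red 37 [ 0.65299449 -0.01088334  0.12736721] [ 0.62086783 -0.01623354  0.10611059] [ 0.66592362 -0.00172495  0.13622787]
0.045 15 [0.589  0.0121 0.049 ] [0.579 0.009 0.046] [0.596 0.017 0.055]
0.045 8 [0.5894 0.002  0.0
[... 344 characters left out ...]
8 0.055]
0.045 31 [ 0.4768 -0.0377  0.0505] [ 0.467 -0.044  0.046] [ 0.483 -0.031  0.057]
0.045 28 [0.4417 0.0344 0.0518] [0.436 0.028 0.046] [0.452 0.041 0.058]
0.045 26 [ 0.4399 -0.0357  0.0514] [ 0.433 -0.041  0.045] [ 0.451 -0.031  0.056]
0.065 68 [0.4623 0.0861 0.0746] [0.436 0.082 0.066] [0.488 0.09  0.08 ]
0.08 18 [ 0.5963 -0.0054  0.0943] [ 0.586 -0.009  0.085] [ 0.606 -0.004  0.1  ]
0.08 20 [0.5695 0.0071 0.0927] [0.552 0.004 0.081] [0.586 0.009 0.099]
0.08 23 [ 0.5648 -0.0167  0.0925] [ 0.552 -0.019  0.088] [ 0.586 -0.014  0.1  ]
0.1 10 [ 0.6091 -0.0066  0.1053] [ 0.606 -0.011  0.101] [ 0.611 -0.001  0.11 ]
0.1 84 [ 0.557  -0.0045  0.1943] [ 0.537 -0.012  0.102] [0.574 0.002 0.205]
```

View pics/crop.png

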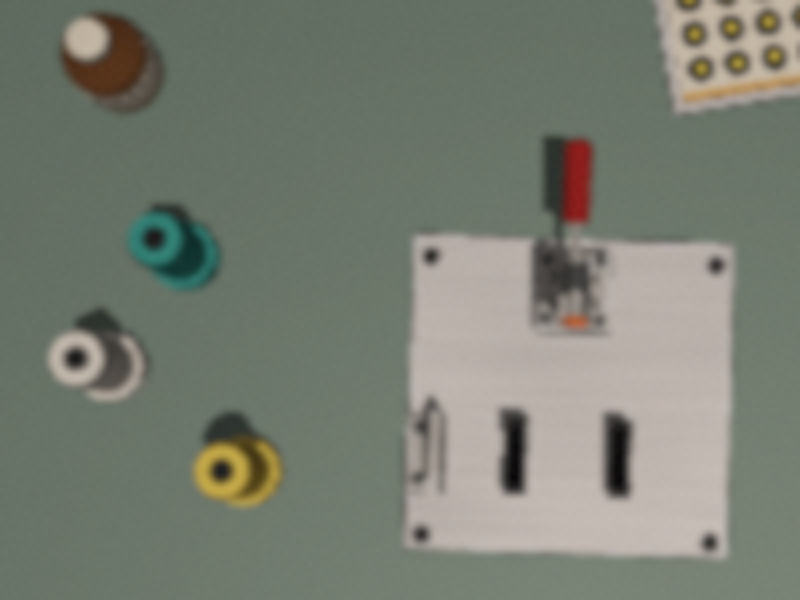

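The crop (4×, offset 130,140) shows the silver tail hole at about (76,358), the four pallet holes at (431,256), (716,265), (421,534) and (710,543), and the clamp open. Next I refine the pallet pose and the housing position.

```bash
cat >> h.py <<'E'
PO=np.array([.459,-.0018,0]); YAW=-.03; Rp=R.from_euler('z',YAW).as_matrix()
def pal(p): return PO+Rp@np.array(p)
def ori(t): # tool y along pallet x, tool z = (0,sin t,-cos t) in the pallet frame
    z=np.array([0,np.sin(t),-np.cos(t)]); y=np.array([1.,0,0]); return Rp@np.stack([np.cross(y,z),y,z],1)
def go(P,Rt):
    s=ctrl.state(); M=R.from_euler('xyz',s['tcp_rot']).as_matrix()
    print("pos",s['eef_pos'].round(4),"travel u",(M.T@(P-s['eef_pos'])/.04).round(3),"after-turn travel u",(Rt.T@(P-s['eef_pos'])/.04).round(3),"turn u",(np.degrees(R.from_matrix(M.T@Rt).as_rotvec())/6).round(3))
    print("q",s['joint_positions'].round(2),"F",s['force'].round(2),"gap",round(s['finger_gap'],4),"gf",s['grasp_force'],"t",s['time_s'])
E
python3 - <<'E'
from h import *
im=np.load("pics/top_0.npz")['im']; g=cv2.cvtColor(im,cv2.COLOR_RGB2GRAY).astype(float)
H=[]
for (a,b) in((431,256),(716,265),(421,534),(710,543)):
    u,v=int(round(a/4+130)),int(round(b/4+140)); w=g[v-4:v+5,u-4:u+5]; w=np.clip(np.median(w)-12-w,0,None); V,U=np.mgrid[v-4:v+5,u-4:u+5]
    H.append(ray('top',(w*U).sum()/w.sum(),(w*V).sum()/w.sum(),.012))
H=np.array(H); print(H.round(4)); c=H.mean(0)
for i,j in((0,1),(2,3)): e=H[i]-H[j]; print("yaw",np.arctan2(-e[0],e[1]),np.linalg.norm(e))
for i,j in((0,2),(1,3)): e=H[i]-H[j]; print("yaw",np.arctan2(e[1],e[0]),np.linalg.norm(e))
print("origin",c-Rp@[.0425,0,0])
# silver: centroid of bright ring incl. hole
m=((im.min(-1)>120)).astype(np.uint8); m[:,:138]=0; m[:,170:]=0; m[:215]=0; m[245:]=0
print("hole ray",ray('top',76/4+130-.4,358/4+140-.4,.130))
P=np.load("pics/Pscene.npy"); f=np.load("pics/scene_0.npz"); w=P[170:235,355:380].reshape(-1,3); 
k=(abs(w[:,0]-.521)<.035)&(abs(w[:,1]-.307)<.035)&(w[:,2]>.03); q=w[k]; print("scene silver",len(q),q.mean(0),q.min(0),q.max(0))
q=q[q[:,2]>.125]; print(len(q),q.mean(0) if len(q) else 0)
go(np.array([.521,.42,.26]),ori(0))
E
```

```text
[[ 0.5978  0.0932  0.012 ]
 [ 0.5914 -0.1035  0.012 ]
 [ 0.4062  0.0995  0.012 ]
 [ 0.4008 -0.0975  0.012 ]]
yaw -0.03266673318493591 0.19680496636603861
yaw -0.027293060545087677 0.19705298046007175
yaw -0.032726234345092156 0.19172204319369057
yaw -0.03144069021906148 0.19066329304152196
origin [ 0.4565807  -0.00076741  0.012     ]
hole ray [0.52188719 0.3091514  0.13      ]
scene silver 190 [0.53148811 0.30374045 0.11617589] [0.5055309  0.28700538 0.03025415] [0.54415866 0.33069745 0.13363148]
71 [0.5271925  0.30663858 0.12938224]
pos [0.2563 0.624  0.2048] travel u [-8.058 -2.204 -1.376] after-turn travel u [-4.899  6.766 -1.379] turn u [-9.0000e-03  8.0000e-03  1.1564e+01]
q [-1.33  0.43  0.07  1.61 -0.03  1.11 -0.07] F [-0.69 -0.46  0.16] gap 0.0941 gf 0.0 t 0.1
```

```bash
sed -i 's/PO=np.array.*YAW=-.03;/PO=np.array([.4582,-.0014,0]); YAW=-.031;/' h.py; grep YAW h.py|head -1
```

```text
PO=np.array([.4582,-.0014,0]); YAW=-.031; Rp=R.from_euler('z',YAW).as_matrix()
```

move_arm(
  travel=[
    [-0.8, -0.22, -0.14],
    [-0.8, -0.22, -0.14],
    [-0.8, -0.22, -0.14],
    [-0.8, -0.22, -0.14],
    [-0.8, -0.22, -0.14],
    [-0.8, -0.22, -0.14],
    [-0.8, -0.22, -0.14],
    [-0.8, -0.22, -0.14],
  ],
  turn=[
    [0, 0, 0],
    [0, 0, 0],
    [0, 0, 0],
    [0, 0, 0],
    [0, 0, 0],
    [0, 0, 0],
    [0, 0, 0],
    [0, 0, 0],
  ],
  hand=[0.2, 0.2, 0.2, 0.2, 0.2, 0.2, 0.2, 0.2],
  force=50,
)

```text
time_s: 0.77
eef_pos: [0.4675, 0.4606, 0.2503]
tcp_rot: [-3.141, -0.0, 2.752]
force: [0.6, 1.0, -1.0]
finger_gap: 0.0749
grasp_force: 0.0
```

move_arm(
  travel=[
    [0, 0, 0],
    [0, 0, 0],
    [0, 0, 0],
    [0, 0, 0],
    [0, 0, 0],
    [0, 0, 0],
    [0, 0, 0],
    [0, 0, 0],
  ],
  turn=[
    [0, 0, 1],
    [0, 0, 1],
    [0, 0, 1],
    [0, 0, 1],
    [0, 0, 1],
    [0, 0, 1],
    [0, 0, 1],
    [0, 0, 1],
  ],
  hand=[0.2, 0.2, 0.2, 0.2, 0.2, 0.2, 0.2, 0.2],
)

```text
time_s: 1.43
eef_pos: [0.4664, 0.4618, 0.2499]
tcp_rot: [-3.141, 0.0, 1.909]
force: [-0.0, 0.6, 0.8]
finger_gap: 0.0747
grasp_force: 0.0
```

Run:
```python
from h import *
go(np.array([.522,.40,.24]),ori(-np.pi/4))
go(np.array([.522,.40,.24]),ori(0))
```

```text
pos [0.4664 0.4618 0.2499] travel u [-1.918  0.8    0.248] after-turn travel u [-0.886  1.438  1.236] turn u [ 1.378 -7.408  3.342]
q [-1.12  0.37  0.32  1.61 -0.12  1.18 -0.43] F [-0.    0.64  0.77] gap 0.0747 gf 0.0 t 1.4333
pos [0.4664 0.4618 0.2499] travel u [-1.918  0.8    0.248] after-turn travel u [-1.5    1.438  0.247] turn u [-0.005  0.005  3.524]
q [-1.12  0.37  0.32  1.61 -0.12  1.18 -0.43] F [-0.    0.64  0.77] gap 0.0747 gf 0.0 t 1.4333
```

move_arm(
  travel=[
    [-0.48, 0.2, 0.06],
    [-0.48, 0.2, 0.06],
    [-0.48, 0.2, 0.06],
    [-0.48, 0.2, 0.06],
    [0, 0, 0],
    [0, 0, 0],
    [0, 0, 0],
    [0, 0, 0],
  ],
  turn=[
    [0, 0, 0],
    [0, 0, 0],
    [0, 0, 0],
    [0, 0, 0],
    [0, 0, 0.88],
    [0, 0, 0.88],
    [0, 0, 0.88],
    [0, 0, 0.88],
  ],
  hand=[0.2, 0.2, 0.2, 0.2, 0.2, 0.2, 0.2, 0.2],
)

```text
time_s: 2.1
eef_pos: [0.5225, 0.4001, 0.2403]
tcp_rot: [-3.141, 0.001, 1.54]
force: [-0.2, -0.4, -0.8]
finger_gap: 0.0753
grasp_force: 0.0
```

move_arm(
  travel=[
    [0, 0, 0],
    [0, 0, 0],
    [0, 0, 0],
    [0, 0, 0],
    [0, 0, 0],
    [0, 0, 0],
    [0, 0, 0],
    [0, 0, 0],
  ],
  turn=[
    [0, -0.94, 0],
    [0, -0.94, 0],
    [0, -0.94, 0],
    [0, -0.94, 0],
    [0, -0.94, 0],
    [0, -0.94, 0],
    [0, -0.94, 0],
    [0, -0.94, 0],
  ],
  hand=[0.2, 0.2, 0.2, 0.2, 0.2, 0.2, 0.2, 0.2],
)

```text
time_s: 2.77
eef_pos: [0.5222, 0.4011, 0.2407]
tcp_rot: [3.141, 0.792, 1.546]
force: [0.7, -0.9, 0.5]
finger_gap: 0.075
grasp_force: 0.0
```

Run:
```python
from h import *
o=ori(-np.pi/4); G=np.array([.522,.307,.084])
go(G+o@[0,0,-.101],o)
```

```text
pos [0.5222 0.4011 0.2407] travel u [1.12  0.063 1.9  ] after-turn travel u [1.108 0.067 1.907] turn u [0.044 0.064 0.039]
q [-1.24  0.82  0.51  1.21  0.17  1.78 -0.8 ] F [ 0.66 -0.87  0.54] gap 0.075 gf 0.0 t 2.7667
```

move_arm(
  travel=[
    [0.28, 0.015, 0.48],
    [0.28, 0.015, 0.48],
    [0.28, 0.015, 0.48],
    [0.28, 0.015, 0.48],
    [0, 0, 0],
  ],
  turn=[
    [0.04, 0.06, 0.04],
    [0, 0, 0],
    [0, 0, 0],
    [0, 0, 0],
    [0, 0, 0],
  ],
  hand=[0.2, 0.2, 0.2, 0.2, 0.2],
)

```text
time_s: 3.18
eef_pos: [0.5229, 0.3759, 0.1506]
tcp_rot: [-3.136, 0.786, 1.542]
force: [0.1, -0.3, -0.9]
finger_gap: 0.0747
grasp_force: 0.0
```

Run:
```python
from h import *
o=ori(-np.pi/4); G=np.array([.522,.307,.084])
go(G+o@[0,0,.019],o)
for c in("top","scene"):
    im,d=ctrl.camera(c); P=cloud(c,d); w=P.reshape(-1,3)
    k=(abs(w[:,0]-.522)<.03)&(abs(w[:,1]-.307)<.022)&(w[:,2]>.115)&(w[:,2]<.14); print(c,k.sum(),w[k].mean(0) if k.any() else '')
    u,v=map(int,proj(c,[.522,.33,.12])); cr=im[max(v-60,0):v+60,max(u-60,0):u+60,::-1]
    cv2.imwrite(f"pics/pre_{c}.png",cv2.resize(cr,(400,400)))
a,b=[cv2.imread(f"pics/pre_{c}.png") for c in("top","scene")]; cv2.imwrite("pics/pre.png",np.hstack([a,b]))
```

```text
pos [0.5229 0.3759 0.1506] travel u [-0.038  0.041  2.869] after-turn travel u [-0.04   0.031  2.87 ] turn u [-0.034  0.007  0.018]
q [-1.22  0.87  0.49  1.32  0.14  1.62 -0.85] F [ 0.13 -0.33 -0.85] gap 0.0747 gf 0.0 t 3.1833
top 169 [0.5208189  0.30662082 0.12807449]
scene 112 [0.53023817 0.30477717 0.12628963]
```

View pics/pre.png

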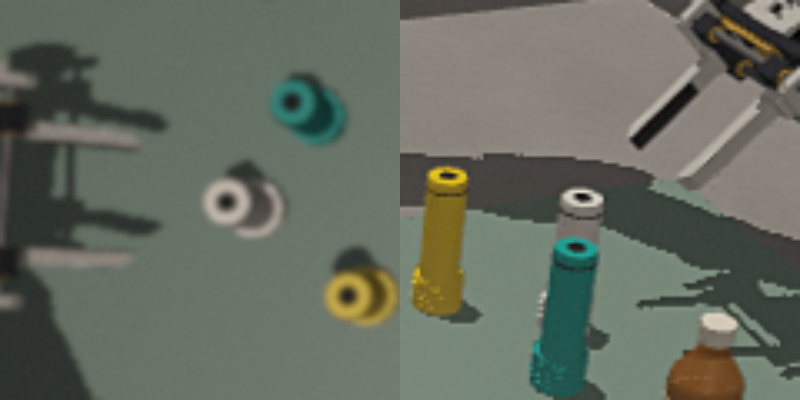

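The crop shows the open fingers straddling the tail: finger rows 135 and 258, ring centre at row 201. That is nearly centred, and I'll shift −2 mm in x while advancing.

move_arm(
  travel=[
    [0, -0.06, 0.36],
    [0, 0, 0.36],
    [0, 0, 0.36],
    [0, 0, 0.36],
    [0, 0, 0.36],
    [0, 0, 0.36],
    [0, 0, 0.36],
    [-0.02, 0, 0.35],
  ],
  turn=[
    [0, 0, 0],
    [0, 0, 0],
    [0, 0, 0],
    [0, 0, 0],
    [0, 0, 0],
    [0, 0, 0],
    [0, 0, 0],
    [0, 0, 0],
  ],
  hand=[0.2, 0.2, 0.2, 0.2, 0.2, 0.2, 0.2, 0.2],
)

```text
time_s: 3.95
eef_pos: [0.5199, 0.2974, 0.0747]
tcp_rot: [3.14, 0.779, 1.539]
force: [-0.2, -0.8, -0.6]
finger_gap: 0.0758
grasp_force: 0.0
```

move_arm(
  travel=[
    [0, 0, 0],
    [0, 0, 0],
    [0, 0, 0],
    [0, 0, 0],
    [0, 0, 0],
    [0, 0, 0],
    [0, 0, 0],
    [0, 0, 0],
  ],
  turn=[
    [0, 0, 0],
    [0, 0, 0],
    [0, 0, 0],
    [0, 0, 0],
    [0, 0, 0],
    [0, 0, 0],
    [0, 0, 0],
    [0, 0, 0],
  ],
  hand=[0.4, 0.5, 0.55, 0.6, 0.65, 0.7, 0.8, 1.0],
)

```text
time_s: 4.62
eef_pos: [0.5194, 0.2968, 0.0738]
tcp_rot: [3.141, 0.781, 1.539]
force: [-0.5, 1.0, 1.3]
finger_gap: 0.0352
grasp_force: 49.6
```

Run:
```python
from h import *
o=ori(-np.pi/4); G=np.array([.5205,.307,.084])
go(G+o@[0,0,.019],o)
```

```text
pos [0.5194 0.2968 0.0738] travel u [0.    0.02  0.115] after-turn travel u [0.001 0.02  0.115] turn u [-0.    -0.041 -0.002]
q [-1.2   0.87  0.48  1.54  0.16  1.39 -0.87] F [-0.45  1.04  1.33] gap 0.0352 gf 49.59539830684662 t 4.6167
```

move_arm(
  travel=[
    [-0.1, 0, -0.1],
    [-0.25, 0, -0.25],
    [-0.45, 0, -0.45],
    [-0.5, 0, -0.5],
    [-0.5, 0, -0.5],
    [-0.5, 0, -0.5],
    [-0.5, 0, -0.5],
    [-0.3, 0, -0.3],
  ],
  turn=[
    [0, 0, 0],
    [0, 0, 0],
    [0, 0, 0],
    [0, 0, 0],
    [0, 0, 0],
    [0, 0, 0],
    [0, 0, 0],
    [0, 0, 0],
  ],
  hand=[1, 1, 1, 1, 1, 1, 1, 1],
  force=55,
)

```text
time_s: 5.28
eef_pos: [0.5198, 0.2958, 0.2532]
tcp_rot: [3.139, 0.779, 1.537]
force: [0.2, -0.0, -1.9]
finger_gap: 0.0354
grasp_force: 54.6
```

```bash
cat > tgt.py <<'E'
from h import *
def hom(Rm,p): T=np.eye(4); T[:3,:3]=Rm; T[:3,3]=p; return T
T0=hom(R.from_euler('xyz',[3.141,.781,1.539]).as_matrix(),[.5194,.2968,.0738])
H0=hom(R.from_euler('z',YAW).as_matrix(),[.5194,.3068,0]); REL=np.linalg.inv(H0)@T0
def place(gap,dz,tilt=np.pi/2):
    A=R.from_euler('x',tilt).as_matrix() # z -> -y
    T=hom(Rp@A,pal([0,.084-gap,.060+dz]))@REL; return T[:3,3],T[:3,:3]
E
python3 - <<'E'
from tgt import *
s=ctrl.state()
p,r=place(.004,.19); print("over",p)
p[1]=.12; go(p,R.from_euler('xyz',s['tcp_rot']).as_matrix()); go(p,r)
E
```

```text
over [0.45870197 0.00478741 0.2400048 ]
pos [0.5198 0.2958 0.2532] travel u [-2.932 -1.386  3.351] after-turn travel u [-2.932 -1.386  3.351] turn u [0. 0. 0.]
q [-1.23  0.68  0.54  1.45  0.23  1.64 -0.77] F [ 0.23 -0.04 -1.87] gap 0.0354 gf 54.6056467294693 t 5.2833
pos [0.5198 0.2958 0.2532] travel u [-2.932 -1.386  3.351] after-turn travel u [-3.359 -1.388 -2.922] turn u [ 2.5000e-02  1.4977e+01 -7.0000e-03]
q [-1.23  0.68  0.54  1.45  0.23  1.64 -0.77] F [ 0.23 -0.04 -1.87] gap 0.0354 gf 54.6056467294693 t 5.2833
```

move_arm(
  travel=[
    [-0.37, -0.17, 0.42],
    [-0.37, -0.17, 0.42],
    [-0.37, -0.17, 0.42],
    [-0.37, -0.17, 0.42],
    [-0.37, -0.17, 0.42],
    [-0.37, -0.17, 0.42],
    [-0.37, -0.17, 0.42],
    [-0.37, -0.17, 0.42],
  ],
  turn=[
    [0, 0, 0],
    [0, 0, 0],
    [0, 0, 0],
    [0, 0, 0],
    [0, 0, 0],
    [0, 0, 0],
    [0, 0, 0],
    [0, 0, 0],
  ],
  hand=[1, 1, 1, 1, 1, 1, 1, 1],
)

```text
time_s: 5.95
eef_pos: [0.4588, 0.1177, 0.2378]
tcp_rot: [3.141, 0.78, 1.539]
force: [-0.7, 0.5, -1.5]
finger_gap: 0.035
grasp_force: 54.6
```

move_arm(
  travel=[
    [0, 0, 0],
    [0, 0, 0],
    [0, 0, 0],
    [0, 0, 0],
    [0, 0, 0],
    [0, 0, 0],
    [0, 0, 0],
    [0, 0, 0],
  ],
  turn=[
    [0, 0.5, 0],
    [0, 0.8, 0],
    [0, 0.8, 0],
    [0, 0.8, 0],
    [0, 0.8, 0],
    [0, 0.8, 0],
    [0, 0.8, 0],
    [0, 0.8, 0],
  ],
  hand=[1, 1, 1, 1, 1, 1, 1, 1],
)

```text
time_s: 6.62
eef_pos: [0.4595, 0.1187, 0.2383]
tcp_rot: [3.14, 0.137, 1.539]
force: [-0.1, 0.7, -1.4]
finger_gap: 0.0354
grasp_force: 54.6
```

Run:
```python
from tgt import *
p,r=place(.004,.19); p[1]=.12; go(p,r)
```

```text
pos [0.4595 0.1187 0.2383] travel u [ 0.026 -0.02  -0.046] after-turn travel u [ 0.052 -0.02  -0.007] turn u [1.700e-02 8.849e+00 6.000e-03]
q [-1.06  0.09  0.62  2.    0.08  1.13 -0.5 ] F [-0.06  0.7  -1.43] gap 0.0354 gf 54.60823953151703 t 6.6167
```

move_arm(
  travel=[
    [0, 0, 0],
    [0, 0, 0],
    [0, 0, 0],
    [0, 0, 0],
    [0, 0, 0],
    [0, 0, 0],
    [0, 0, 0],
    [0, 0, 0],
  ],
  turn=[
    [0, 0.8, 0],
    [0, 0.8, 0],
    [0, 0.8, 0],
    [0, 0.8, 0],
    [0, 0.8, 0],
    [0, 0.8, 0],
    [0, 0.8, 0],
    [0, 0.8, 0],
  ],
  hand=[1, 1, 1, 1, 1, 1, 1, 1],
)

```text
time_s: 7.28
eef_pos: [0.4598, 0.1186, 0.2389]
tcp_rot: [3.137, -0.534, 1.542]
force: [-1.3, 0.3, -2.7]
finger_gap: 0.035
grasp_force: 54.6
```

move_arm(
  travel=[
    [0, 0, 0],
    [0, 0, 0],
    [0, 0, 0],
    [0, 0, 0],
    [0, 0, 0],
  ],
  turn=[
    [0.02, 0.8, 0],
    [0, 0.8, 0],
    [0, 0.8, 0],
    [0, 0, 0],
    [0, 0, 0],
  ],
  hand=[1, 1, 1, 1, 1],
)

```text
time_s: 7.7
eef_pos: [0.4592, 0.1175, 0.2366]
tcp_rot: [-3.137, -0.777, 1.535]
force: [0.4, 0.2, -1.9]
finger_gap: 0.0353
grasp_force: 54.6
```

Run:
```python
from tgt import *
p,r=place(.004,.15); go(p,r)
```

```text
pos [0.4592 0.1175 0.2366] travel u [-2.65   0.082 -1.323] after-turn travel u [-2.633  0.076 -1.356] turn u [-0.012  0.123 -0.029]
q [-0.55  0.24  0.83  2.16 -0.98  1.29  0.77] F [ 0.43  0.18 -1.92] gap 0.0353 gf 54.61020827293396 t 7.7
```

move_arm(
  travel=[
    [-0.25, 0.01, -0.25],
    [-0.25, 0.01, -0.25],
    [-0.25, 0.01, -0.25],
    [-0.25, 0.01, -0.25],
    [-0.25, 0.01, -0.25],
    [-0.25, 0.01, -0.25],
    [-0.25, 0.01, -0.25],
    [-0.25, 0.01, -0.25],
  ],
  turn=[
    [0, 0.1, 0],
    [0, 0, -0.03],
    [0, 0, 0],
    [0, 0, 0],
    [0, 0, 0],
    [0, 0, 0],
    [0, 0, 0],
    [0, 0, 0],
  ],
  hand=[1, 1, 1, 1, 1, 1, 1, 1],
)

```text
time_s: 8.37
eef_pos: [0.4593, 0.0059, 0.2377]
tcp_rot: [3.14, -0.787, 1.547]
force: [0.2, -0.3, -1.7]
finger_gap: 0.0349
grasp_force: 54.6
```

Run:
```python
from tgt import *
p,r=place(.004,.03); go(p,r)
im,d=ctrl.camera("top"); np.savez("pics/t2.npz",im=im,d=d)
a=cv2.resize(im[170:300,210:340,::-1],(400,400))
im,d=ctrl.camera("scene"); np.savez("pics/s2.npz",im=im,d=d); b=cv2.resize(im[130:270,190:330,::-1],(400,400))
cv2.imwrite("pics/c2.png",np.hstack([a,b]))
```

```text
pos [0.4593 0.0059 0.2377] travel u [-2.812 -0.019  2.763] after-turn travel u [-2.82  -0.012  2.756] turn u [-0.031  0.025  0.054]
q [-0.32  0.36  0.87  2.06 -0.92  1.48  0.96] F [ 0.22 -0.32 -1.69] gap 0.0349 gf 54.60547864437103 t 8.3667
```

View pics/c2.png

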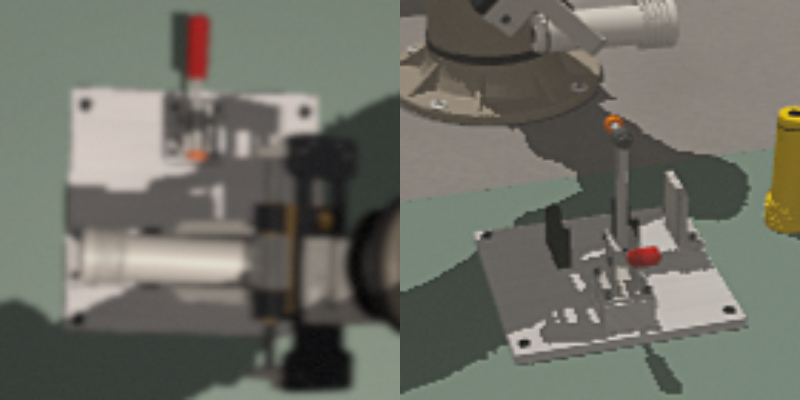

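The crop shows the housing held level over the cradle with its head toward the stop, and the gripper body clear of the clamp. Next I check the axis slope and head face position from the depth readings.

```bash
cat > ax.py <<'E'
from tgt import *
import sys
def axis(f,zlo,zhi):
    d=np.load(f)['d']; Q=(cloud('top',d)-PO)@Rp
    k=(abs(Q[...,0])<.04)&(Q[...,1]>-.02)&(Q[...,1]<.1)&(Q[...,2]>zlo)&(Q[...,2]<zhi); q=Q[k]
    for a in np.arange(-.02,.1,.008):
        t=q[(q[:,1]>=a)&(q[:,1]<a+.008)]
        if len(t)>3: print(round(a+.004,3),len(t),"x mid",((t[:,0].min()+t[:,0].max())/2).round(4),"w",np.ptp(t[:,0]).round(3),"ztop",t[:,2].max().round(4))
    print("ymax",q[:,1].max())
axis(sys.argv[1],float(sys.argv[2]),float(sys.argv[3]))
E
python3 ax.py pics/t2.npz .22 .31
python3 - <<'E'
from tgt import *
s=ctrl.state(); T=hom(R.from_euler('xyz',s['tcp_rot']).as_matrix(),s['eef_pos'])@np.linalg.inv(REL)
print("H pallet",Rp.T@(T[:3,3]-PO),"axis",Rp.T@T[:3,2])
E
```

```text
-0.016 88 x mid -0.0004 w 0.056 ztop 0.2797
-0.008 96 x mid -0.0006 w 0.057 ztop 0.2715
0.0 87 x mid -0.0009 w 0.057 ztop 0.2733
0.008 86 x mid -0.0009 w 0.057 ztop 0.2696
0.016 51 x mid -0.0024 w 0.036 ztop 0.2708
0.024 58 x mid 0.0008 w 0.034 ztop 0.2741
0.032 57 x mid 0.0005 w 0.034 ztop 0.2701
0.04 55 x mid 0.0003 w 0.034 ztop 0.2709
0.048 67 x mid 0.0002 w 0.043 ztop 0.274
0.056 61 x mid 0.001 w 0.045 ztop 0.2749
0.064 72 x mid 0.0008 w 0.045 ztop 0.276
0.072 64 x mid 0.0016 w 0.043 ztop 0.2769
0.08 35 x mid 0.0015 w 0.043 ztop 0.2759
ymax 0.07961501029970108
H pallet [0.00064685 0.07989196 0.24723416] axis [ 0.00370118 -0.99998699  0.00351067]
```

move_arm(
  travel=[
    [-0.35, 0, 0.345],
    [-0.35, 0, 0.345],
    [-0.35, 0, 0.345],
    [-0.35, 0, 0.345],
    [-0.35, 0, 0.345],
    [-0.35, 0, 0.345],
    [-0.35, 0, 0.345],
    [-0.35, 0, 0.345],
  ],
  turn=[
    [-0.03, 0.02, 0.05],
    [0, 0, 0],
    [0, 0, 0],
    [0, 0, 0],
    [0, 0, 0],
    [0, 0, 0],
    [0, 0, 0],
    [0, 0, 0],
  ],
  hand=[1, 1, 1, 1, 1, 1, 1, 1],
)

```text
time_s: 9.13
eef_pos: [0.4597, 0.0069, 0.0795]
tcp_rot: [3.141, -0.789, 1.541]
force: [-0.4, 0.1, -1.4]
finger_gap: 0.0353
grasp_force: 54.6
```

```bash
python3 - <<'E'
from tgt import *
p,r=place(.004,.003); go(p,r)
im,d=ctrl.camera("top"); np.savez("pics/t3.npz",im=im,d=d)
E
python3 ax.py pics/t3.npz .085 .13
```

```text
pos [0.4597 0.0069 0.0795] travel u [-0.508 -0.022  0.427] after-turn travel u [-0.508 -0.022  0.427] turn u [-0.001  0.005  0.01 ]
q [ 0.07  0.55  0.39  2.14 -1.01  1.19  1.16] F [-0.41  0.08 -1.4 ] gap 0.0353 gf 54.60359215736389 t 9.1333
-0.016 76 x mid 0.0002 w 0.058 ztop 0.1207
-0.008 75 x mid -0.0 w 0.059 ztop 0.1182
0.0 75 x mid -0.0002 w 0.059 ztop 0.1164
0.008 65 x mid -0.0004 w 0.059 ztop 0.112
0.016 43 x mid -0.0033 w 0.038 ztop 0.1163
0.024 42 x mid 0.0003 w 0.036 ztop 0.1144
0.032 47 x mid 0.0014 w 0.033 ztop 0.1152
0.04 46 x mid 0.0012 w 0.034 ztop 0.1114
0.048 53 x mid 0.0009 w 0.044 ztop 0.1154
0.056 51 x mid 0.0007 w 0.044 ztop 0.1187
0.064 50 x mid 0.0004 w 0.044 ztop 0.118
0.072 51 x mid 0.0027 w 0.044 ztop 0.1162
0.08 33 x mid 0.0025 w 0.043 ztop 0.1179
ymax 0.08015313729201809
```

move_arm(
  travel=[
    [-0.13, -0.01, 0.11],
    [-0.13, -0.01, 0.11],
    [-0.13, 0, 0.11],
    [-0.05, 0, 0.05],
    [0, 0, 0],
  ],
  turn=[
    [0, 0, 0],
    [0, 0, 0],
    [0, 0, 0],
    [0, 0, 0],
    [0, 0, 0],
  ],
  hand=[1, 1, 1, 1, 1],
)

```text
time_s: 9.6
eef_pos: [0.4583, 0.0043, 0.0561]
tcp_rot: [-3.14, -0.791, 1.536]
force: [-0.1, -0.4, -1.2]
finger_gap: 0.0352
grasp_force: 54.6
```

Run:
```python
from tgt import *
p,r=place(.004,.0); go(p,r)
```

```text
pos [0.4583 0.0043 0.0561] travel u [-0.1    0.01   0.116] after-turn travel u [-0.1    0.01   0.116] turn u [ 0.007 -0.014 -0.018]
q [ 0.14  0.58  0.31  2.14 -1.01  1.15  1.18] F [-0.14 -0.4  -1.24] gap 0.0352 gf 54.60303604602814 t 9.6
```

move_arm(
  travel=[
    [-0.018, 0, 0.02],
    [-0.018, 0, 0.02],
    [-0.018, 0, 0.02],
    [-0.018, 0, 0.02],
    [0, 0, 0],
  ],
  turn=[
    [0, 0, 0],
    [0, 0, 0],
    [0, 0, 0],
    [0, 0, 0],
    [0, 0, 0],
  ],
  hand=[1, 1, 1, 1, 1],
)

```text
time_s: 10.02
eef_pos: [0.4582, 0.0044, 0.0518]
tcp_rot: [-3.14, -0.792, 1.536]
force: [0.3, 0.2, -0.8]
finger_gap: 0.035
grasp_force: 54.6
```

move_arm(
  travel=[
    [-0.018, 0, 0.02],
    [0, 0, 0],
  ],
  turn=[
    [0, 0, 0],
    [0, 0, 0],
  ],
  hand=[1, 1],
)

```text
time_s: 10.18
eef_pos: [0.4586, 0.0044, 0.051]
tcp_rot: [-3.141, -0.792, 1.536]
force: [2.2, -0.1, 1.8]
finger_gap: 0.035
grasp_force: 54.6
```

move_arm(
  travel=[
    [-0.014, 0, 0.014],
    [0, 0, 0],
  ],
  turn=[
    [0, 0, 0],
    [0, 0, 0],
  ],
  hand=[1, 1],
)

```text
time_s: 10.35
eef_pos: [0.4589, 0.0044, 0.0505]
tcp_rot: [-3.142, -0.792, 1.537]
force: [3.8, -0.5, 5.9]
finger_gap: 0.0348
grasp_force: 54.6
```

move_arm(
  travel=[
    [0, 0.02, 0],
    [0, 0, 0],
  ],
  turn=[
    [0, 0, 0],
    [0, 0, 0],
  ],
  hand=[1, 1],
)

```text
time_s: 10.52
eef_pos: [0.4594, 0.0043, 0.0502]
tcp_rot: [-3.141, -0.792, 1.536]
force: [3.0, -0.4, 2.1]
finger_gap: 0.0353
grasp_force: 54.6
```

move_arm(
  travel=[
    [0.018, 0, 0.018],
    [0.018, 0, 0.018],
    [0.018, 0, 0.018],
    [0, 0, 0],
  ],
  turn=[
    [0, 0, 0],
    [0, 0, 0],
    [0, 0, 0],
    [0, 0, 0],
  ],
  hand=[1, 1, 1, 1],
)

```text
time_s: 10.85
eef_pos: [0.4596, 0.0072, 0.0501]
tcp_rot: [-3.141, -0.791, 1.536]
force: [4.4, -1.9, 2.1]
finger_gap: 0.0351
grasp_force: 54.6
```

move_arm(
  travel=[
    [0.013, 0.02, 0.013],
    [0, 0, 0],
  ],
  turn=[
    [0, 0, 0],
    [0, 0, 0],
  ],
  hand=[1, 1],
)

```text
time_s: 11.02
eef_pos: [0.46, 0.0082, 0.0499]
tcp_rot: [-3.14, -0.791, 1.536]
force: [2.7, -1.7, 0.2]
finger_gap: 0.0355
grasp_force: 54.6
```

move_arm(
  travel=[
    [0.013, 0, 0.013],
    [0, 0, 0],
  ],
  turn=[
    [0, 0, 0],
    [0, 0, 0],
  ],
  hand=[1, 1],
)

```text
time_s: 11.18
eef_pos: [0.4599, 0.009, 0.05]
tcp_rot: [-3.14, -0.792, 1.536]
force: [2.6, -1.8, 0.7]
finger_gap: 0.0352
grasp_force: 54.6
```

move_arm(
  travel=[
    [0.013, 0, 0.013],
    [0, 0, 0],
  ],
  turn=[
    [0, 0, 0],
    [0, 0, 0],
  ],
  hand=[1, 1],
)

```text
time_s: 11.35
eef_pos: [0.46, 0.0097, 0.05]
tcp_rot: [-3.14, -0.792, 1.536]
force: [2.2, -1.0, -0.9]
finger_gap: 0.035
grasp_force: 54.6
```

move_arm(
  travel=[
    [0.015, 0.01, 0.015],
    [0, 0, 0],
  ],
  turn=[
    [0, 0, 0],
    [0, 0, 0],
  ],
  hand=[1, 1],
)

```text
time_s: 11.52
eef_pos: [0.4602, 0.0098, 0.0498]
tcp_rot: [-3.14, -0.79, 1.535]
force: [-0.3, -6.2, -0.9]
finger_gap: 0.0353
grasp_force: 54.5
```

move_arm(
  travel=[
    [0.013, 0, 0.015],
    [0, 0, 0],
  ],
  turn=[
    [0, 0, 0],
    [0, 0, 0],
  ],
  hand=[1, 1],
)

```text
time_s: 11.68
eef_pos: [0.4604, 0.0099, 0.0496]
tcp_rot: [-3.14, -0.79, 1.535]
force: [-0.4, -12.0, 2.3]
finger_gap: 0.0352
grasp_force: 54.5
```

move_arm(
  travel=[
    [0.01, 0, 0.015],
    [0, 0, 0],
  ],
  turn=[
    [0, 0, 0],
    [0, 0, 0],
  ],
  hand=[1, 1],
)

```text
time_s: 11.85
eef_pos: [0.4609, 0.0104, 0.0496]
tcp_rot: [-3.141, -0.789, 1.535]
force: [1.1, -10.4, 0.2]
finger_gap: 0.035
grasp_force: 54.9
```

```bash
python3 - <<'E'
from tgt import *
p,r=place(.0,.0); go(p,r)
im,d=ctrl.camera("top"); np.savez("pics/t4.npz",im=im,d=d)
E
python3 ax.py pics/t4.npz .055 .1
```

```text
pos [0.4609 0.0104 0.0496] travel u [-0.021 -0.05  -0.037] after-turn travel u [-0.021 -0.05  -0.037] turn u [ 0.029  0.005 -0.029]
q [ 0.17  0.59  0.26  2.14 -1.01  1.11  1.17] F [  1.11 -10.36   0.2 ] gap 0.035 gf 54.94932174682617 t 11.85
-0.016 73 x mid 0.0015 w 0.057 ztop 0.0951
-0.008 69 x mid 0.0013 w 0.057 ztop 0.0874
0.0 69 x mid 0.0011 w 0.057 ztop 0.0822
0.008 68 x mid 0.0009 w 0.058 ztop 0.0833
0.016 49 x mid -0.0005 w 0.05 ztop 0.0846
0.024 42 x mid 0.0018 w 0.034 ztop 0.0828
0.032 48 x mid 0.0003 w 0.048 ztop 0.0826
0.04 44 x mid 0.0014 w 0.04 ztop 0.0835
0.048 52 x mid 0.0009 w 0.044 ztop 0.0881
0.056 47 x mid 0.0021 w 0.042 ztop 0.0889
0.064 51 x mid 0.002 w 0.042 ztop 0.0891
0.072 52 x mid 0.0016 w 0.042 ztop 0.087
0.08 49 x mid 0.0014 w 0.042 ztop 0.0875
0.088 63 x mid 0.0012 w 0.052 ztop 0.0835
ymax 0.09178605243080502
```

move_arm(
  travel=[
    [-0.018, 0, 0.018],
    [0, 0, 0],
  ],
  turn=[
    [0, 0, 0],
    [0, 0, 0],
  ],
  hand=[1, 1],
)

```text
time_s: 12.07
eef_pos: [0.4612, 0.0104, 0.0489]
tcp_rot: [3.141, -0.79, 1.535]
force: [2.0, -11.9, 5.5]
finger_gap: 0.0351
grasp_force: 54.9
```

move_arm(
  travel=[
    [-0.012, 0, 0.012],
    [0, 0, 0],
  ],
  turn=[
    [0, 0, 0],
    [0, 0, 0],
  ],
  hand=[1, 1],
)

```text
time_s: 12.23
eef_pos: [0.4614, 0.0104, 0.0485]
tcp_rot: [3.141, -0.79, 1.536]
force: [1.3, -12.7, 10.3]
finger_gap: 0.0352
grasp_force: 54.9
```

move_arm(
  travel=[
    [0, 0, 0],
    [0, 0, 0],
    [0, 0, 0],
    [0, 0, 0],
    [0, 0, 0],
    [0, 0, 0],
  ],
  turn=[
    [0, 0, 0],
    [0, 0, 0],
    [0, 0, 0],
    [0, 0, 0],
    [0, 0, 0],
    [0, 0, 0],
  ],
  hand=[1, 1, 0.58, 0.52, 0.46, 0.4],
  force=5,
)

```text
time_s: 12.73
eef_pos: [0.4602, 0.0123, 0.0481]
tcp_rot: [-3.139, -0.792, 1.536]
force: [-0.9, -0.9, 0.6]
finger_gap: 0.0539
grasp_force: 0.0
```

```bash
python3 - <<'E'
from tgt import *
p,r=place(.0,.0); go(p,r)
im,d=ctrl.camera("top"); np.savez("pics/t5.npz",im=im,d=d)
E
python3 ax.py pics/t5.npz .06 .1 | tail -11
```

```text
pos [0.4602 0.0123 0.0481] travel u [-0.029 -0.03  -0.096] after-turn travel u [-0.029 -0.03  -0.096] turn u [ 0.005 -0.022 -0.022]
q [ 0.17  0.59  0.25  2.14 -1.02  1.11  1.17] F [-0.93 -0.93  0.56] gap 0.0539 gf 0.0 t 12.7333
0.016 45 x mid -0.0031 w 0.065 ztop 0.0841
0.024 41 x mid 0.0018 w 0.034 ztop 0.0806
0.032 42 x mid 0.0015 w 0.034 ztop 0.0805
0.04 43 x mid 0.0027 w 0.037 ztop 0.0827
0.048 48 x mid -0.0002 w 0.037 ztop 0.0848
0.056 47 x mid 0.0021 w 0.042 ztop 0.0873
0.064 48 x mid 0.0019 w 0.042 ztop 0.0863
0.072 52 x mid 0.0017 w 0.042 ztop 0.0848
0.08 52 x mid 0.0015 w 0.042 ztop 0.0863
0.088 62 x mid 0.0012 w 0.052 ztop 0.0822
ymax 0.09207169804132265
```

move_arm(
  travel=[
    [0, 0, -0.1],
    [0, 0, -0.2],
    [0, 0, -0.4],
    [0, 0, -0.5],
    [0, 0, -0.5],
    [0, 0, -0.5],
    [0, 0, -0.5],
    [0, 0, -0.5],
  ],
  turn=[
    [0, 0, 0],
    [0, 0, 0],
    [0, 0, 0],
    [0, 0, 0],
    [0, 0, 0],
    [0, 0, 0],
    [0, 0, 0],
    [0, 0, 0],
  ],
  hand=[0.36, 0.36, 0.36, 0.36, 0.36, 0.36, 0.36, 0.36],
)

```text
time_s: 13.45
eef_pos: [0.4572, -0.0804, 0.1394]
tcp_rot: [-3.14, -0.791, 1.535]
force: [0.9, 0.0, 0.7]
finger_gap: 0.0599
grasp_force: 0.0
```

move_arm(
  travel=[
    [0.35, 0, -0.35],
    [0.45, 0, -0.45],
    [0.45, 0, -0.45],
    [0.45, 0, -0.45],
    [0.45, 0, -0.45],
    [0, 0, 0],
  ],
  turn=[
    [0, 0, 0],
    [0, 0, 0],
    [0, 0, 0],
    [0, 0, 0],
    [0, 0, 0],
    [0, 0, 0],
  ],
  hand=[0.36, 0.36, 0.36, 0.36, 0.36, 0.36],
)

```text
time_s: 13.95
eef_pos: [0.4585, -0.0813, 0.2643]
tcp_rot: [3.136, -0.79, 1.54]
force: [1.6, -0.2, 0.1]
finger_gap: 0.0598
grasp_force: 0.0
```

move_arm(
  travel=[
    [0, 0, 0],
    [0, 0, 0],
    [0, 0, 0],
    [0, 0, 0],
    [0, 0, 0],
    [0, 0, 0],
    [0, 0, 0],
    [0, 0, 0],
  ],
  turn=[
    [0, -0.93, 0],
    [0, -0.93, 0],
    [0, -0.93, 0],
    [0, -0.93, 0],
    [0, -0.93, 0],
    [0, -0.93, 0],
    [0, -0.93, 0],
    [0, -0.93, 0],
  ],
  hand=[0.36, 0.36, 0.36, 0.36, 0.36, 0.36, 0.36, 0.36],
)

```text
time_s: 14.62
eef_pos: [0.4581, -0.0806, 0.261]
tcp_rot: [3.139, -0.008, 1.536]
force: [-0.4, -0.1, -1.3]
finger_gap: 0.0602
grasp_force: 0.0
```

```bash
cat >> h.py <<'E'
def hpose(a,r=.075,off=.019,t=0.):  # tool y = pallet -y, tool z = (-sin t,0,-cos t)
    z=np.array([-np.sin(t),0,-np.cos(t)]); y=np.array([0,-1.,0]); o=Rp@np.stack([np.cross(y,z),y,z],1)
    return pal([.118+r*np.sin(a),0,.075+r*np.cos(a)])+o@[0,0,off],o
E
python3 - <<'E'
from tgt import *
p,r=hpose(1.0); p[2]+=.12; print(p); go(p,r)
im,d=ctrl.camera("top"); np.savez("pics/t6.npz",im=im,d=d); a=cv2.resize(im[170:300,210:340,::-1],(400,400))
im,d=ctrl.camera("scene"); b=cv2.resize(im[150:270,210:330,::-1],(400,400))
cv2.imwrite("pics/c6.png",np.hstack([a,b]))
E
python3 ax.py pics/t6.npz .055 .1
```

```text
[ 0.63922331 -0.00701352  0.21652267]
pos [ 0.4581 -0.0806  0.261 ] travel u [1.989 4.459 1.138] after-turn travel u [ 4.47  -1.98   1.111] turn u [-0.039 -0.077 14.962]
q [-0.21  0.01  0.26  2.   -0.01  1.12  0.02] F [-0.43 -0.1  -1.26] gap 0.0602 gf 0.0 t 14.6167
-0.016 41 x mid 0.0003 w 0.034 ztop 0.0831
-0.008 39 x mid 0.0014 w 0.032 ztop 0.0836
0.0 39 x mid 0.0011 w 0.032 ztop 0.0834
0.008 39 x mid 0.0009 w 0.031 ztop 0.0823
0.016 40 x mid 0.002 w 0.034 ztop 0.0837
0.024 42 x mid 0.0018 w 0.034 ztop 0.0852
0.032 45 x mid -0.001 w 0.045 ztop 0.0838
0.04 49 x mid 0.0014 w 0.05 ztop 0.083
0.048 49 x mid 0.001 w 0.045 ztop 0.0848
0.056 50 x mid 0.0007 w 0.044 ztop 0.086
0.064 49 x mid 0.0019 w 0.042 ztop 0.0861
0.072 52 x mid 0.0017 w 0.042 ztop 0.0888
0.08 49 x mid 0.0014 w 0.042 ztop 0.0847
0.088 63 x mid 0.0011 w 0.052 ztop 0.0829
ymax 0.09180539649432998
```

View pics/c6.png

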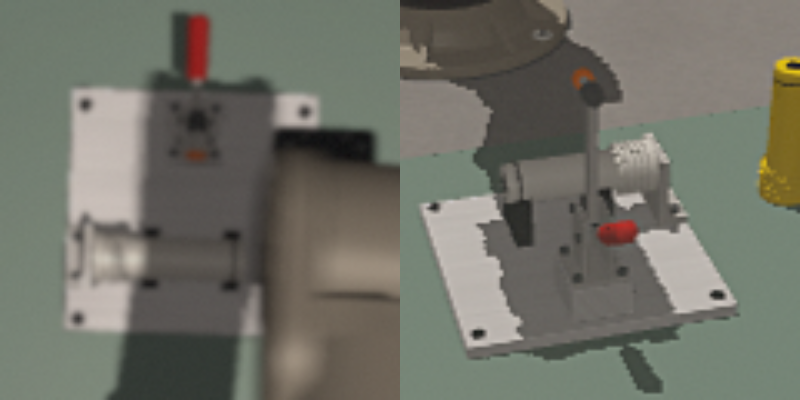

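The housing lies level in both saddles with its head face against the stop. The red handle is at the top of the view (198,45), still open. Next I turn the tool and move above the handle.

move_arm(
  travel=[
    [0, 0, 0],
    [0, 0, 0],
    [0, 0, 0],
    [0, 0, 0],
    [0, 0, 0],
    [0, 0, 0],
    [0, 0, 0],
    [0, 0, 0],
  ],
  turn=[
    [0, -0.08, 0.93],
    [0, 0, 0.94],
    [0, 0, 0.94],
    [0, 0, 0.94],
    [0, 0, 0.94],
    [0, 0, 0.94],
    [0, 0, 0.94],
    [0, 0, 0.94],
  ],
  hand=[0.36, 0.36, 0.36, 0.36, 0.36, 0.36, 0.36, 0.36],
)

```text
time_s: 15.38
eef_pos: [0.4572, -0.0808, 0.2597]
tcp_rot: [-3.136, -0.002, 0.744]
force: [-0.2, 0.2, -0.3]
finger_gap: 0.0603
grasp_force: 0.0
```

move_arm(
  travel=[
    [0, 0, 0],
    [0, 0, 0],
    [0, 0, 0],
    [0, 0, 0],
    [0, 0, 0],
    [0, 0, 0],
    [0, 0, 0],
    [0, 0, 0],
  ],
  turn=[
    [0, 0, 0.93],
    [0, 0, 0.93],
    [0, 0, 0.93],
    [0, 0, 0.93],
    [0, 0, 0.93],
    [0, 0, 0.93],
    [0, 0, 0.93],
    [0, 0, 0.93],
  ],
  hand=[0.36, 0.36, 0.36, 0.36, 0.36, 0.36, 0.36, 0.36],
)

```text
time_s: 16.05
eef_pos: [0.4572, -0.0808, 0.2597]
tcp_rot: [-3.136, 0.002, -0.035]
force: [-0.0, -0.3, -0.1]
finger_gap: 0.0602
grasp_force: 0.0
```

move_arm(
  travel=[
    [0.56, -0.25, 0],
    [0.56, -0.25, 0],
    [0.56, -0.25, 0],
    [0.56, -0.25, 0],
    [0.56, -0.25, 0],
    [0.56, -0.25, 0],
    [0.56, -0.25, 0],
    [0.56, -0.25, 0],
  ],
  turn=[
    [0, 0, 0],
    [0, 0, 0],
    [0, 0, 0],
    [0, 0, 0],
    [0, 0, 0],
    [0, 0, 0],
    [0, 0, 0],
    [0, 0, 0],
  ],
  hand=[0.36, 0.36, 0.36, 0.36, 0.36, 0.36, 0.36, 0.36],
)

```text
time_s: 16.72
eef_pos: [0.6399, -0.0059, 0.2596]
tcp_rot: [-3.137, 0.002, -0.03]
force: [-0.7, -0.9, 0.1]
finger_gap: 0.0604
grasp_force: 0.0
```

```bash
sed -i 's/PO=np.array(\[.4582,-.0014,0\])/PO=np.array([.4592,-.0009,0])/' h.py
python3 - <<'E'
from tgt import *
p,r=hpose(1.0); go(p,r)
im,d=ctrl.camera("scene"); P=(cloud("scene",d)-PO)@Rp; i=im.astype(int)
k=(i[...,0]>110)&(i[...,1]<60)&(i[...,2]<60)&(P[...,0]>.1)&(P[...,0]<.3)&(abs(P[...,1])<.04); q=P[k]; print(len(q),q.mean(0).round(4),q.min(0).round(3),q.max(0).round(3))
im=np.load("pics/t6.npz")['im'].astype(int); P=(cloud("top",np.load("pics/t6.npz")['d'])-PO)@Rp
k=(i:=im)[...,0]>110; k&=(i[...,1]<60)&(i[...,2]<60)&(P[...,0]>.1)&(P[...,0]<.3)&(abs(P[...,1])<.04); q=P[k]; print(len(q),q.mean(0).round(4),q.min(0).round(3),q.max(0).round(3))
print("slope dz/dx",np.polyfit(q[:,0],q[:,2],1))
E
```

```text
pos [ 0.6399 -0.0059  0.2596] travel u [0.019 0.034 4.076] after-turn travel u [0.01  0.015 4.076] turn u [-0.045  0.023  0.011]
q [-0.28  0.33  0.24  1.63 -0.09  1.19 -1.61] F [-0.72 -0.93  0.08] gap 0.0604 gf 0.0 t 16.7167
16 [ 0.1859 -0.0058  0.1224] [ 0.16  -0.009  0.105] [0.207 0.    0.134]
102 [0.1762 0.0002 0.1221] [ 0.152 -0.007  0.103] [0.2   0.007 0.139]
slope dz/dx [0.64526099 0.00837905]
```

move_arm(
  travel=[
    [0, 0.03, 0.5],
    [0, 0, 0.55],
    [0, 0, 0.55],
    [0, 0, 0.55],
    [0, 0, 0.55],
    [0, 0, 0.55],
    [0, 0, 0.5],
    [0, 0, 0.3],
  ],
  turn=[
    [-0.04, 0.02, 0],
    [0, 0, 0],
    [0, 0, 0],
    [0, 0, 0],
    [0, 0, 0],
    [0, 0, 0],
    [0, 0, 0],
    [0, 0, 0],
  ],
  hand=[0.36, 0.36, 0.36, 0.36, 0.36, 0.36, 0.36, 0.36],
)

```text
time_s: 17.43
eef_pos: [0.6379, -0.0076, 0.0955]
tcp_rot: [3.141, 0.002, -0.03]
force: [0.8, 1.0, -0.3]
finger_gap: 0.0601
grasp_force: 0.0
```

move_arm(
  travel=[
    [0, 0, 0],
    [0, 0, 0],
    [0, 0, 0],
    [0, 0, 0],
    [0, 0, 0],
    [0, 0, 0],
    [0, 0, 0],
  ],
  turn=[
    [0, 0, 0],
    [0, 0, 0],
    [0, 0, 0],
    [0, 0, 0],
    [0, 0, 0],
    [0, 0, 0],
    [0, 0, 0],
  ],
  hand=[0.6, 0.7, 0.8, 0.9, 1, 1, 1],
  force=25,
)

```text
time_s: 18.02
eef_pos: [0.6393, -0.0062, 0.0984]
tcp_rot: [-3.142, -0.001, -0.029]
force: [0.6, -2.5, 4.8]
finger_gap: 0.0175
grasp_force: 25.0
```

Run:
```python
from tgt import *
p,r=hpose(1.0); go(p,r)
q=Rp.T@(ctrl.state()['eef_pos']+[0,0,.019]-PO)-[.118,0,.075]; rr=np.hypot(q[0],q[2]); a0=np.arctan2(q[0],q[2]); print("r,a",rr,a0)
n=16; A=np.linspace(a0,0,n+1); X=rr*np.sin(A); Z=rr*np.cos(A)
print(np.c_[np.diff(X)/.04,-np.diff(Z)/.04].round(2).tolist())
```

```text
pos [ 0.6393 -0.0062  0.0984] travel u [0.023 0.008 0.046] after-turn travel u [0.023 0.008 0.046] turn u [-0.001 -0.014  0.023]
q [-0.25  0.48  0.21  1.79 -0.13  0.88 -1.58] F [ 0.62 -2.46  4.85] gap 0.0175 gf 25.003317296504974 t 18.0167
r,a 0.07526051921784038 0.972758983033885
[[-0.07, -0.09], [-0.07, -0.09], [-0.08, -0.08], [-0.08, -0.08], [-0.09, -0.07], [-0.09, -0.07], [-0.1, -0.06], [-0.1, -0.06], [-0.1, -0.05], [-0.11, -0.04], [-0.11, -0.04], [-0.11, -0.03], [-0.11, -0.02], [-0.11, -0.02], [-0.11, -0.01], [-0.11, -0.0]]
```

move_arm(
  travel=[
    [-0.07, 0, -0.09],
    [-0.07, 0, -0.09],
    [-0.08, 0, -0.08],
    [-0.08, 0, -0.08],
    [-0.09, 0, -0.07],
    [-0.09, 0, -0.07],
    [-0.1, 0, -0.06],
    [-0.1, 0, -0.06],
  ],
  turn=[
    [0, 0, 0],
    [0, 0, 0],
    [0, 0, 0],
    [0, 0, 0],
    [0, 0, 0],
    [0, 0, 0],
    [0, 0, 0],
    [0, 0, 0],
  ],
  hand=[1, 1, 1, 1, 1, 1, 1, 1],
)

```text
time_s: 18.68
eef_pos: [0.6115, -0.0053, 0.122]
tcp_rot: [3.142, -0.001, -0.029]
force: [4.0, -0.0, -12.6]
finger_gap: 0.0179
grasp_force: 25.0
```

```bash
cat > hs.py <<'E'
from tgt import *
s=ctrl.state(); q=Rp.T@(s['eef_pos']+[0,0,.019]-PO)-[.118,0,.075]; rr=np.hypot(q[0],q[2]); a0=np.arctan2(q[0],q[2]); print("r,a",rr,a0,q,s['tcp_rot'],s['force'])
n=8; A=np.linspace(a0,0,n+1); X=np.r_[q[0],.075*np.sin(A[1:])]; Z=np.r_[q[2],.075*np.cos(A[1:])]
print(np.c_[np.diff(X)/.04,-np.diff(Z)/.04].round(2).tolist())
E
python3 hs.py
```

```text
r,a 0.07443216346213061 0.48028748070594224 [0.0343902  0.00027649 0.06601107] [ 3.14155803e+00 -8.28689479e-04 -2.86394854e-02] [  4.0482841   -0.04142673 -12.59968152]
[[-0.09, -0.06], [-0.1, -0.04], [-0.11, -0.04], [-0.11, -0.03], [-0.11, -0.02], [-0.11, -0.02], [-0.11, -0.01], [-0.11, -0.0]]
```

move_arm(
  travel=[
    [-0.1, 0, -0.02],
    [-0.1, 0, -0.03],
    [-0.11, 0, -0.04],
    [-0.11, 0, -0.03],
    [-0.11, 0, -0.02],
    [-0.11, 0, -0.02],
  ],
  turn=[
    [0, 0, 0],
    [0, 0, 0],
    [0, 0, 0],
    [0, 0, 0],
    [0, 0, 0],
    [0, 0, 0],
  ],
  hand=[1, 1, 1, 1, 1, 1],
)

```text
time_s: 19.18
eef_pos: [0.5878, -0.0046, 0.1296]
tcp_rot: [-3.141, -0.005, -0.029]
force: [9.0, -0.6, -2.2]
finger_gap: 0.0177
grasp_force: 25.0
```

```bash
python3 hs.py
```

```text
r,a 0.07440874998391887 0.14337957599952672 [0.01063218 0.00029303 0.07364522] [-3.14124009 -0.00479217 -0.02863894] [ 8.99172945 -0.58885359 -2.21751768]
[[-0.03, -0.02], [-0.03, -0.0], [-0.03, -0.0], [-0.03, -0.0], [-0.03, -0.0], [-0.03, -0.0], [-0.03, -0.0], [-0.03, -0.0]]
```

move_arm(
  travel=[
    [-0.06, 0, -0.01],
    [-0.06, 0, 0],
    [-0.06, 0, 0],
    [-0.05, 0, 0],
    [0, 0, 0],
  ],
  turn=[
    [0, 0, 0],
    [0, 0, 0],
    [0, 0, 0],
    [0, 0, 0],
    [0, 0, 0],
  ],
  hand=[1, 1, 1, 1, 1],
  force=30,
)

```text
time_s: 19.6
eef_pos: [0.579, -0.0043, 0.1306]
tcp_rot: [-3.141, -0.006, -0.029]
force: [7.5, -0.9, 4.9]
finger_gap: 0.0171
grasp_force: 30.0
```

move_arm(
  travel=[
    [-0.025, 0, 0],
    [0, 0, 0],
  ],
  turn=[
    [0, 0, 0],
    [0, 0, 0],
  ],
  hand=[1, 1],
)

```text
time_s: 19.77
eef_pos: [0.5783, -0.0043, 0.1307]
tcp_rot: [-3.141, -0.006, -0.029]
force: [8.6, -0.7, 4.7]
finger_gap: 0.0175
grasp_force: 30.0
```

move_arm(
  travel=[
    [-0.025, 0, 0],
    [0, 0, 0],
  ],
  turn=[
    [0, 0, 0],
    [0, 0, 0],
  ],
  hand=[1, 1],
)

```text
time_s: 19.93
eef_pos: [0.5774, -0.0043, 0.1307]
tcp_rot: [-3.141, -0.006, -0.029]
force: [8.8, -1.7, 3.6]
finger_gap: 0.017
grasp_force: 30.0
```

```bash
python3 hs.py
```

```text
r,a 0.07471278594034979 0.003200225358662338 [0.0002391  0.00027962 0.0747124 ] [-3.14097449 -0.00626639 -0.02875726] [ 8.79304525 -1.69999389  3.61954588]
[[-0.0, -0.01], [-0.0, -0.0], [-0.0, -0.0], [-0.0, -0.0], [-0.0, -0.0], [-0.0, -0.0], [-0.0, -0.0], [-0.0, -0.0]]
```

move_arm(
  travel=[
    [-0.025, 0, 0],
    [0, 0, 0],
  ],
  turn=[
    [0, 0, 0],
    [0, 0, 0],
  ],
  hand=[1, 1],
  force=45,
)

```text
time_s: 20.1
eef_pos: [0.5766, -0.0043, 0.1308]
tcp_rot: [-3.141, -0.007, -0.029]
force: [9.6, -0.7, 4.7]
finger_gap: 0.017
grasp_force: 45.0
```

move_arm(
  travel=[
    [-0.025, 0, 0],
    [0, 0, 0],
  ],
  turn=[
    [0, 0, 0],
    [0, 0, 0],
  ],
  hand=[1, 1],
)

```text
time_s: 20.27
eef_pos: [0.5757, -0.0043, 0.1308]
tcp_rot: [-3.141, -0.007, -0.029]
force: [10.0, -1.1, 3.2]
finger_gap: 0.017
grasp_force: 45.0
```

move_arm(
  travel=[
    [-0.025, 0, 0],
    [0, 0, 0],
  ],
  turn=[
    [0, 0, 0],
    [0, 0, 0],
  ],
  hand=[1, 1],
)

```text
time_s: 20.43
eef_pos: [0.5746, -0.0042, 0.1308]
tcp_rot: [-3.141, -0.007, -0.029]
force: [9.4, -1.6, 4.1]
finger_gap: 0.0165
grasp_force: 45.0
```

move_arm(
  travel=[
    [-0.025, 0, 0],
    [0, 0, 0],
  ],
  turn=[
    [0, 0, 0],
    [0, 0, 0],
  ],
  hand=[1, 1],
)

```text
time_s: 20.6
eef_pos: [0.5738, -0.0042, 0.1308]
tcp_rot: [-3.141, -0.007, -0.029]
force: [9.7, -1.3, 4.0]
finger_gap: 0.0163
grasp_force: 45.0
```

move_arm(
  travel=[
    [-0.025, 0, 0],
    [0, 0, 0],
  ],
  turn=[
    [0, 0, 0],
    [0, 0, 0],
  ],
  hand=[1, 1],
)

```text
time_s: 20.77
eef_pos: [0.5727, -0.0042, 0.1308]
tcp_rot: [-3.141, -0.007, -0.029]
force: [10.1, -1.2, 3.5]
finger_gap: 0.0164
grasp_force: 45.0
```

```bash
cat > v.py <<'E'
from tgt import *
import sys
n=sys.argv[1]
im,d=ctrl.camera("top"); a=cv2.resize(im[170:300,210:340,::-1],(400,400))
im,d=ctrl.camera("scene"); b=cv2.resize(im[150:270,210:330,::-1],(400,400),interpolation=cv2.INTER_CUBIC)
cv2.imwrite(f"pics/{n}.png",np.hstack([a,b]))
P=(cloud("scene",d)-PO)@Rp; i=im.astype(int)
k=(i[...,0]>90)&(i[...,1]<60)&(i[...,2]<60)&(P[...,0]>.08)&(P[...,0]<.25)&(abs(P[...,1])<.04); q=P[k]; print(len(q),q.mean(0).round(4),q.min(0).round(3),q.max(0).round(3))
if len(q)>8: print("dx/dz",np.polyfit(q[:,2],q[:,0],1))
E
python3 hs.py|head -1; python3 v.py c7
```

```text
r,a 0.07495261276917305 -0.05970339720107585 [-0.00447227  0.00022486  0.07481907] [-3.14099529 -0.00686768 -0.02872665] [10.08290007 -1.20665669  3.51200932]
125 [ 0.136  -0.0023  0.1497] [ 0.127 -0.01   0.117] [0.142 0.006 0.176]
dx/dz [0.08358899 0.12352188]
```

View pics/c7.png

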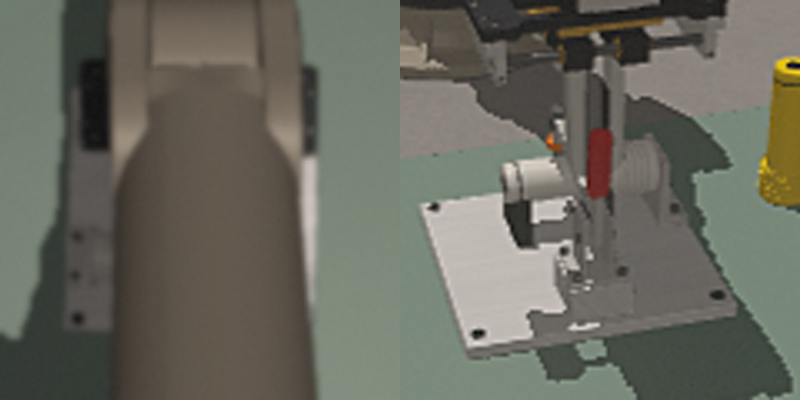

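The scene crop shows the handle nearly upright with the pad just above the barrel, but the measured angle is about 0.1 rad. The fingers have slipped along the grip, so I'll release and push the handle from its outer side with shut fingers.

move_arm(
  travel=[
    [0, 0, 0],
    [0, 0, 0],
    [0, 0, 0],
    [0, 0, -0.3],
    [0, 0, -0.4],
    [0, 0, -0.4],
    [0, 0, -0.4],
    [0, 0, -0.2],
  ],
  turn=[
    [0, 0, 0],
    [0, 0, 0],
    [0, 0, 0],
    [0, 0, 0],
    [0, 0, 0],
    [0, 0, 0],
    [0, 0, 0],
    [0, 0, 0],
  ],
  hand=[0.6, 0.5, 0.4, 0.4, 0.4, 0.4, 0.4, 0.4],
)

```text
time_s: 21.53
eef_pos: [0.5705, -0.0042, 0.1991]
tcp_rot: [-3.141, -0.002, -0.029]
force: [0.5, 0.3, 0.8]
finger_gap: 0.0564
grasp_force: 0.0
```

move_arm(
  travel=[
    [0.3, 0, 0],
    [0.4, 0, 0],
    [0.4, 0, 0],
    [0.3, 0, 0],
    [0, 0, 0],
    [0, 0, 0],
    [0, 0, 0],
    [0, 0, 0],
  ],
  turn=[
    [0, 0, 0],
    [0, 0, 0],
    [0, 0, 0],
    [0, 0, 0],
    [0, 0, 0],
    [0, 0, 0],
    [0, 0, 0],
    [0, 0, 0],
  ],
  hand=[0.4, 0.4, 0.5, 0.6, 0.8, 1, 1, 1],
  force=20,
)

```text
time_s: 22.2
eef_pos: [0.6253, -0.0058, 0.1967]
tcp_rot: [-3.142, -0.0, -0.029]
force: [0.2, 0.0, 0.8]
finger_gap: 0.0197
grasp_force: 0.0
```

```bash
python3 hs.py|head -1; python3 v.py c8
```

```text
r,a 0.14872192964013461 0.32961038927055103 [0.04813748 0.00025721 0.14071601] [-3.14151206e+00 -2.84134029e-04 -2.87490562e-02] [0.19958167 0.03490106 0.76624348]
125 [ 0.1359 -0.0026  0.1494] [ 0.126 -0.01   0.119] [0.142 0.007 0.175]
dx/dz [0.07921464 0.12402195]
```

move_arm(
  travel=[
    [0, 0, 0],
    [0, 0, 0],
    [0, 0, 0.3],
    [0, 0, 0.4],
    [0, 0, 0.4],
    [0, 0, 0.4],
    [0, 0, 0.1],
    [0, 0, 0],
  ],
  turn=[
    [0, 0, 0],
    [0, 0, 0],
    [0, 0, 0],
    [0, 0, 0],
    [0, 0, 0],
    [0, 0, 0],
    [0, 0, 0],
    [0, 0, 0],
  ],
  hand=[1, 1, 1, 1, 1, 1, 1, 1],
)

```text
time_s: 22.97
eef_pos: [0.6251, -0.0058, 0.1309]
tcp_rot: [3.141, 0.002, -0.029]
force: [-0.1, -0.5, -0.3]
finger_gap: 0.0006
grasp_force: 0.0
```

move_arm(
  travel=[
    [-0.08, 0, 0],
    [-0.08, 0, 0],
    [-0.08, 0, 0],
    [0, 0, 0],
  ],
  turn=[
    [0, 0, 0],
    [0, 0, 0],
    [0, 0, 0],
    [0, 0, 0],
  ],
  hand=[1, 1, 1, 1],
)

```text
time_s: 23.3
eef_pos: [0.6161, -0.0055, 0.1334]
tcp_rot: [-3.141, -0.001, -0.029]
force: [0.5, -0.2, -0.1]
finger_gap: 0.0005
grasp_force: 0.0
```

move_arm(
  travel=[
    [-0.06, 0, 0],
    [-0.06, 0, 0],
    [0, 0, 0],
  ],
  turn=[
    [0, 0, 0],
    [0, 0, 0],
    [0, 0, 0],
  ],
  hand=[1, 1, 1],
)

```text
time_s: 23.55
eef_pos: [0.6113, -0.0053, 0.1328]
tcp_rot: [-3.142, -0.001, -0.029]
force: [0.7, -0.6, -0.1]
finger_gap: 0.0004
grasp_force: 0.0
```

move_arm(
  travel=[
    [-0.06, 0, 0],
    [-0.06, 0, 0],
    [0, 0, 0],
  ],
  turn=[
    [0, 0, 0],
    [0, 0, 0],
    [0, 0, 0],
  ],
  hand=[1, 1, 1],
)

```text
time_s: 23.8
eef_pos: [0.607, -0.0052, 0.1329]
tcp_rot: [-3.141, -0.002, -0.029]
force: [2.3, -0.1, 0.3]
finger_gap: 0.0005
grasp_force: 0.8
```

move_arm(
  travel=[
    [-0.05, 0, 0],
    [-0.05, 0, 0],
    [0, 0, 0],
  ],
  turn=[
    [0, 0, 0],
    [0, 0, 0],
    [0, 0, 0],
  ],
  hand=[1, 1, 1],
)

```text
time_s: 24.05
eef_pos: [0.6029, -0.0051, 0.1329]
tcp_rot: [-3.141, -0.001, -0.029]
force: [3.1, -0.7, 2.3]
finger_gap: 0.0006
grasp_force: 1.7
```

move_arm(
  travel=[
    [-0.05, 0, 0],
    [-0.05, 0, 0],
    [0, 0, 0],
  ],
  turn=[
    [0, 0, 0],
    [0, 0, 0],
    [0, 0, 0],
  ],
  hand=[1, 1, 1],
)

```text
time_s: 24.3
eef_pos: [0.5992, -0.005, 0.133]
tcp_rot: [-3.141, -0.002, -0.029]
force: [5.3, 0.4, 4.0]
finger_gap: 0.0006
grasp_force: 2.4
```

move_arm(
  travel=[
    [-0.05, 0, 0],
    [0, 0, 0],
  ],
  turn=[
    [0, 0, 0],
    [0, 0, 0],
  ],
  hand=[1, 1],
)

```text
time_s: 24.47
eef_pos: [0.5975, -0.0049, 0.1331]
tcp_rot: [-3.141, -0.002, -0.029]
force: [5.4, 1.3, 4.7]
finger_gap: 0.0005
grasp_force: 3.0
```

move_arm(
  travel=[
    [-0.04, 0, 0],
    [0, 0, 0],
  ],
  turn=[
    [0, 0, 0],
    [0, 0, 0],
  ],
  hand=[1, 1],
)

```text
time_s: 24.63
eef_pos: [0.5964, -0.0049, 0.1332]
tcp_rot: [-3.141, -0.003, -0.029]
force: [11.1, -0.0, 4.1]
finger_gap: 0.0005
grasp_force: 4.6
```

move_arm(
  travel=[
    [-0.04, 0, 0],
    [0, 0, 0],
  ],
  turn=[
    [0, 0, 0],
    [0, 0, 0],
  ],
  hand=[1, 1],
)

```text
time_s: 24.8
eef_pos: [0.5964, -0.0048, 0.1333]
tcp_rot: [-3.142, -0.006, -0.029]
force: [19.7, -0.7, -4.7]
finger_gap: 0.0004
grasp_force: 9.9
```

```bash
python3 hs.py|head -1; python3 v.py c9
```

```text
r,a 0.07969182421242438 0.2436737610598568 [0.0192272  0.00031025 0.07733758] [-3.14150946 -0.00645825 -0.02866018] [19.72341371 -0.72527557 -4.74418948]
12 [ 0.1267 -0.0046  0.1237] [ 0.123 -0.009  0.12 ] [0.131 0.001 0.132]
dx/dz [0.01253128 0.12518424]
```

The TCP stopped at x = 0.5964 while the force rose to 20 N, and the handle's outer face is at pallet x ≈ 0.126 (118 + 8 mm). The handle is on its stop. I'll back off and check.

move_arm(
  travel=[
    [-0.01, 0, 0],
    [0, 0, 0],
    [0.1, 0, 0],
    [0.3, 0, 0],
    [0.4, 0, 0],
    [0.4, 0, 0],
    [0.3, 0, -0.3],
    [0, 0, -0.8],
  ],
  turn=[
    [0, 0, 0],
    [0, 0, 0],
    [0, 0, 0],
    [0, 0, 0],
    [0, 0, 0],
    [0, 0, 0],
    [0, 0, 0],
    [0, 0, 0],
  ],
  hand=[1, 1, 1, 1, 1, 1, 1, 1],
)

```text
time_s: 25.57
eef_pos: [0.6516, -0.0064, 0.1724]
tcp_rot: [3.14, 0.007, -0.028]
force: [-1.1, 0.5, -0.6]
finger_gap: 0.0005
grasp_force: 0.0
```

move_arm(
  travel=[
    [0, 0, -0.8],
    [0, 0, -0.8],
    [0, 0, -0.8],
    [0, 0.7, 0],
    [0, 0.9, 0],
    [0, 0.9, 0],
    [0, 0.9, 0],
    [0, 0.9, 0],
  ],
  turn=[
    [0, 0, 0],
    [0, 0, 0],
    [0, 0, 0],
    [0, 0, 0],
    [0, 0, 0],
    [0, 0, 0],
    [0, 0, 0],
    [0, 0, 0],
  ],
  hand=[1, 1, 1, 1, 1, 1, 1, 1],
)

```text
time_s: 26.23
eef_pos: [0.647, -0.1798, 0.2721]
tcp_rot: [-3.141, 0.001, -0.028]
force: [0.5, -0.2, 0.3]
finger_gap: 0.0007
grasp_force: 0.0
```

```bash
python3 v.py c10
python3 - <<'E'
from h import *
print(ctrl.state()['eef_pos'],ctrl.state()['time_s'])
im,d=ctrl.camera("scene"); P=(cloud("scene",d)-PO)@Rp; i=im.astype(int)
k=(i[...,0]>150)&(i[...,1]>50)&(i[...,1]<130)&(i[...,2]<60)&(abs(P[...,0])<.12)&(abs(P[...,1])<.05)&(P[...,2]>.05); q=P[k]; print("orange",len(q),q.mean(0) if len(q) else '')
E
```

```text
142 [ 0.1265 -0.0026  0.1502] [ 0.094 -0.01   0.103] [0.132 0.007 0.177]
dx/dz [0.00497298 0.1257335 ]
[ 0.64579031 -0.18552174  0.27206335] 26.3333
orange 2 [1.18469832e-01 5.17019841e-05 1.75019771e-01]
```

View pics/c10.png

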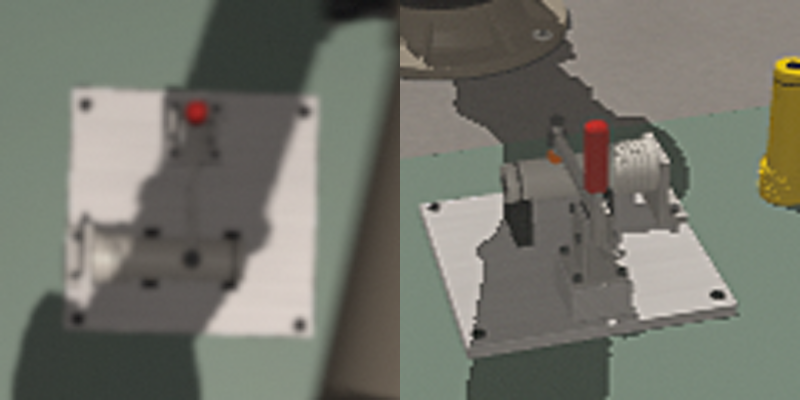

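The handle is vertical (slope 0.005), the arm lies over the middle of the barrel (192,258) with the orange pad on it, and the head is against the stop. I'm handing the job in.

```bash
python3 -c "
from plant import ctrl
print(ctrl.job_done())"
```

```text
the job is handed in; nothing more can be done
None
```

The silver housing lies in both saddles with its head face against the stop, the clamp handle is upright on its stop with the orange pad on the barrel, and the job was handed in at about 26 s.

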